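# Clear the cooking corner with a pedal bin

## Task

Clear up after cooking: first lift the kettle off the hotplate by its handle and stand it in the middle of the cork trivet. Then press the bin's pedal right down so that the lid swings fully open and stays open, throw all the small empty tins into the bin, and ease the pedal back up so that the lid closes gently, without banging, until it is fully shut. Work the lid only by the pedal, never touching it, and leave the spice jars, the full tins and everything else where they are.

Things in the scene. Friction and masses are not known exactly. Their poses are not given: they have to be found in the camera images.
- kettle: Aluminium stove kettle, 0.4 to 0.75 kg, at first on the hotplate's ring. Origin: centre of its flat underside (140 mm across); +z up. Widest 156 mm at 12 to 35 mm up, 132 mm at 85 mm up, black lid knob up to 130 mm. The stub spout points along its +x, to 115 mm from the axis. A fixed black bridge handle runs over the top along its x axis; highest point 186 mm above the underside.
- kettle_grip (a point): Middle of the kettle's straight handle bar, 178 mm above the underside: the bar is 86 mm long along the kettle's x, 18 mm wide (kettle's y) and 16 mm high; about 40 mm of air below it. Axes as the kettle's.
- hotplate: Portable white single hotplate, 210 x 210 mm, fixed to the table; flat top at 58 mm with one dark round ring 155 mm across in the middle, ring top at 66 mm. Origin: centre of its footprint on the table. It stands on the left or the right, opposite the bin. A knob sticks out 18 mm on its front face.
- trivet: Round cork trivet, 180 mm across and 10 mm thick, fixed flat on the table between hotplate and bin. Origin: centre of its underside.
- bin: Small steel pedal bin, fixed in place; round, black plinth 178 mm across, shell 170 mm across with 4 mm wall, rim at 205 mm, inner floor at 50 mm. Origin: centre of its underside; its -x is the front (pedal, on the robot's side), its +x the back. The lid (178 mm disc) hinges at the back, 94 mm behind the axis and 208 mm up; behind it a rod channel stands out to 112 mm from the axis.
- bin_mouth (a point): Centre of the bin's round mouth, 162 mm inside, at rim height (205 mm). Axes as the bin's.
- pedal_pad (a point): Centre of the top face of the pedal's tread; moves with the pedal, axes within 0.27 rad of the bin's. Tread: steel plate with black rubber top, 50 mm wide (bin's y) with open air at both sides, 45 mm long (bin's x), 13 mm thick, its middle 150 mm in front of the bin's axis. Its top is 69 mm above the table when up, about 34 mm when fully down. A lever 24 mm wide joins it to the bin.
- pedal (a joint): Angle of the pedal, rad: 0 up (lid shut), 0.265 fully down (lid open); it turns about an axis 130 mm behind the tread, 30 mm up. About 11 N on the tread presses it down. It does not spring back: to raise it, lift it with about 3 to 7 N, for example gripped by the tread's two sides.
- bin_lid (a joint): Angle of the bin's lid, rad: 0 shut, 1.6 fully open (just past upright). A rod links it to the pedal (6.04 rad of lid to 1 rad of pedal, both ways). A stay-open friction hinge holds lid and pedal wherever they are left.
- tin1: Small empty food tin without its top, bare metal, 50 mm across (52 at the rim bead), 44 mm tall, 2 mm wall, 45 g, standing open end up somewhere among the things in front of or beside the equipment. Four to six of these tins are there. Origin: centre of its underside; +z to its open end.
- tin2: Another such empty tin, or absent. Same size and origin.
- tin3: Another such empty tin, or absent. Same size and origin.
- tin4: Another such empty tin, or absent. Same size and origin.
- tin5: Another such empty tin, or absent. Same size and origin.
- tin6: Another such empty tin, or absent. Same size and origin.
- jar_a: Spice jar, glass with black cap, 43 mm across, 74 mm tall; stays where it is. Origin: centre of its underside.
- jar_b: Another spice jar, the same size; stays where it is.
There are look-alikes about, which are no part of the job. Leave any pink look-alike of the tin1 alone.

How it is judged:
On the way, in this order (a step that is already met when the one before it is completed fails the run):
1. the kettle stands on the trivet, let go (horizontal distance between kettle and trivet below 0.04 m and height (world z) of kettle below 0.018 m and angle between kettle's own z axis and vertical below 0.1 rad and linear speed of kettle below 0.03 m/s and contact force between the fingers and kettle below 0.5 N), for 0.3 s.
2. the bin's lid is open (value of joint bin_lid above 1.35 rad), for 0.3 s.
3. all the empty tins that are there lie in the bin, while the lid is open (horizontal distance between each of tin1, tin2, tin3, tin4, tin5, tin6 and bin_mouth below 0.085 m and height (world z) of each of tin1, tin2, tin3, tin4, tin5, tin6 below 0.16 m and value of joint bin_lid above 0.9 rad), for 0.2 s.
4. the lid is shut again (value of joint bin_lid below 0.06 rad), for 0.2 s.
At the end, for the whole second after the job is handed in: The kettle stands upright (within 0.1 rad) and at rest on the trivet, its axis within 40 mm of the trivet's centre; every empty tin present is inside the bin; the lid is shut (below 0.06 rad) and the pedal up (below 0.02 rad) (horizontal distance between kettle and trivet below 0.04 m and height (world z) of kettle below 0.018 m and angle between kettle's own z axis and vertical below 0.1 rad and linear speed of kettle below 0.03 m/s and horizontal distance between each of tin1, tin2, tin3, tin4, tin5, tin6 and bin_mouth below 0.085 m and height (world z) of each of tin1, tin2, tin3, tin4, tin5, tin6 below 0.16 m and value of joint bin_lid below 0.06 rad and value of joint pedal below 0.02 rad); the robot touches nothing.
It fails at once if the lid is touched by the robot (contact force between any of the arm, the fingers and bin_lid_c0 above 2 N).
It fails at once if the lid is banged shut (closing faster than 4 rad/s) (velocity of joint bin_lid below -4 rad/s).
It fails at once if a bystander (jar, bowl, plate, bottle, full tin) is moved more than 5 cm or knocked over (distance of any of jar_a, jar_b, bowl, plate, oil, full_tin, full_tin2 from where it was at the start of the episode above 0.05 m or angle between any of jar_a, jar_b, bowl, plate, oil, full_tin, full_tin2's own z axis and vertical above 0.6 rad).
Of tin1, tin2, tin3, tin4, tin5, tin6 only 4 to 6 are there at a start; the rules pass over those that are not, and their reading is None.
At some moment in a run one of tin1, tin2, tin3, tin4, tin5, tin6 may be knocked a few centimetres aside while the robot is not near it.
Once in a run the grip may slacken for a moment while it holds something.
It also fails if it takes over 210 s, if anything falls off the work surface, if the arm or the gripper's body presses on something with over 40 N, if the wrist force passes 120 N, or if a joint passes its speed limit or range.

## Robot

A 6-joint arm with a two-finger parallel gripper is mounted at the origin on the work surface. World frame = base frame: x ahead of the robot, y to its left, z up, the work surface at z = 0. Lengths are in m, angles in rad, forces in N, time in s.
With the tool pointing down it reaches from about 0.3 to 0.775 m from the base axis. Payload 14.6 kg.
Tool frame: the origin (TCP) lies at the very end of the fingers, on their centre line; the grasp point (between the pads) lies 19 mm behind it; z points along the fingers, y is the line along which they close (so a half turn about z gives the same grasp; the last joint's range is limited). The gripper opens to 85 mm and grips with 20 to 120 N. Pads are 22 mm wide; open, the fingers measure 114 mm over their backs; the gripper's body (76 mm by 85 mm) begins 54 mm behind the grasp point. The pads swing forward as they close: fully open they stand 13 mm farther back than shut.
Start: joints at [-1.396, 0.3, 1.521, -0, 1.321, -0.067], TCP at [0.132, -0.534, 0.231] pointing down, gripper open.
Joint ranges: [-3.03, 3.03], [-0.79, 2.21], [0.23, 2.52], [-1.04, 4.18], [0, 3.07], [-2.55, 2.55]. Speed limits (rad/s): [2.22, 2.22, 2.57, 3.14, 3.14, 3.14].

## Interface

Orientations are given as a unit quaternion [w, x, y, z].
In Python, from cell import observe, read_camera, job_done gives the robot as it stands.
- The arm moves only by the tool arm_command, never from a script. Its argument "targets" is a list of rows, each a list of 3 entries, a list of its own where there are three numbers: the finger opening in m, from 0 to 0.0854, then the shift along the tool's x, y, z in m, then the turn, a rotation vector about the tool's x, y, z in degrees. A call has 1 to 20 rows; each row shifts and turns the commanded pose from where the row before left it, along the tool's axes as they then stand; what a row does not reach is not made up. A row lasts 1/8 s, in which the tool goes at most 62.5 mm and 10.7 degrees, less where a joint would pass 70% of its speed; a pose out of reach is approached as far as the arm can. A call with a gripper value outside its range is refused whole. The fingers move at their own pace and stop on an object; the grip force is fixed at half the most. Time passes only in rows, so rows that do not move let the fingers close. It gives the time, the measured TCP pose, the force, the opening and the grip force at its end, in the units of the state.
- observe(): the state, without advancing time (a new reading comes with each control period).
- read_camera(name): name is "scene" or "top" or "wrist"; returns a dict with "pixels" (480x640x3 uint8, blue, green, red), "fx", "fy", "cx", "cy" (pixels), "xyz" and "orientation" of the camera in the world; the wrist camera has in their place "mount" (4x4, takes a point from camera to tool coordinates, whose origin is the TCP and whose axes are the flange's). Camera axes: x right, y up, looking along -z (the intrinsics and any distortion apply to the point x, -y, -z); pixel columns grow to the right and rows downward; lengths in m; the calibration is good to about 2 mm. The wrist camera is an equidistant fisheye: a pixel r from the principal point sees the ray r / f radians off the axis. A picture is of the moment at which its call begins: read the wrist's pose just before it. There is no depth.
- job_done(): hands the job in; it is judged then, once.
The state is a dict: "t": time; "joint_pos": joint angles; "qvel": joint speeds; "joint_torque": joint torques, N m; "position": TCP position; "orientation": TCP orientation; "force": force on the tool from outside, world axes, zero at the start; "wrist_torque": the same for the moment, N m; "width": opening from 0.0 (shut) to 1.0 (fully open); "grasp_force": force on a finger pad.
Only numpy, scipy, OpenCV 4.12 (cv2) and the standard library are available. Lean on these libraries where they do the work, as an engineer would, in place of code of your own. Each camera call takes 0.05 s, during which the arm holds its last target. There are 200 camera calls.

## Working session

There is one attempt and no reset: what is moved stays moved. The work goes in short steps, Python scripts to look and compute and a tool call to move; the robot and the scene stay as the last step left them, time stands still between calls to the robot, and variables do not carry over. Pictures are saved under pics/ and viewed, at most 14 in all, crops included, and the job is handed in when it is done.

Besides the shell and the picture viewer there is one more tool, called after "Call:" as name([rows], argument=value, ...), one row to a line, values as JSON. arm_command: Moves the arm, as the interface text tells. Its arguments: {"type":"object","properties":{"targets":{"type":"array"}},"required":["targets"]}

```bash
ls; mkdir -p pics; cat > h.py <<'E'
import numpy as np, cv2
from cell import observe, read_camera, job_done
from scipy.spatial.transform import Rotation as R
def rot(q): return R.from_quat([q[1],q[2],q[3],q[0]])
def snap(name,fn=None):
    c=read_camera(name)
    c['pixels']=np.array(c['pixels'],np.uint8)
    if fn: cv2.imwrite('pics/'+fn,c['pixels'])
    return c
def ray(c,u,v):
    d=np.array([(u-c['cx'])/c['fx'],-(v-c['cy'])/c['fy'],-1.])
    return np.array(c['xyz']),rot(c['orientation']).apply(d)
def onz(c,u,v,z):
    o,d=ray(c,u,v); return o+d*(z-o[2])/d[2]
def proj(c,p):
    q=rot(c['orientation']).inv().apply(np.array(p)-np.array(c['xyz']))
    return c['cx']+c['fx']*q[0]/-q[2], c['cy']-c['fy']*q[1]/-q[2]
E
python3 - <<'E'
from h import *
for n in('top','scene'):
    c=snap(n,n+'0.png'); print({k:v for k,v in c.items() if k!='pixels'})
print(observe())
E
```

```text
pics
{'fx': 470.9946079918426, 'fy': 470.9946079918426, 'cx': 315.5851635092079, 'cy': 240.76679386447364, 'xyz': array([ 0.36293519, -0.01342374,  1.12482775]), 'orientation': array([ 0.71148422,  0.07274546, -0.0612186 , -0.69624032])}
{'fx': 612.7712142148431, 'fy': 612.7712142148431, 'cx': 323.4524366482381, 'cy': 236.87656236055213, 'xyz': array([1.6644044 , 0.29521315, 1.02448234]), 'orientation': array([0.55524105, 0.27752021, 0.35972442, 0.69662634])}
{'t': 0.1, 'joint_pos': array([-1.39561619e+00,  3.00430008e-01,  1.52153917e+00, -2.28968340e-05,
        1.32066724e+00, -6.66430941e-02]), 'qvel': array([-0.0015071 , -0.00244653, -0.00106141, -0.00156804, -0.00123878,
       -0.00046738]), 'joint_torque': array([ 1.07920943e-03, -5.44377673e+01, -3.62371981e+01, -8.08570030e-05,
        3.01910106e-03, -4.30661817e-05]), 'position': array([ 0.13164253, -0.53379758,  0.23076158]), 'orientation': array([-5.20513687e-04,  9.92698614e-01,  1.20620021e-01, -3.93822909e-05]), 'force': array([ 0.59567977, -0.95493469,  0.25220898]), 'wrist_torque': array([-0.05935754,  0.01383046,  0.03524885]), 'grasp_force': 0.0, 'width': 1.0023066625226116}
```

View pics/top0.png

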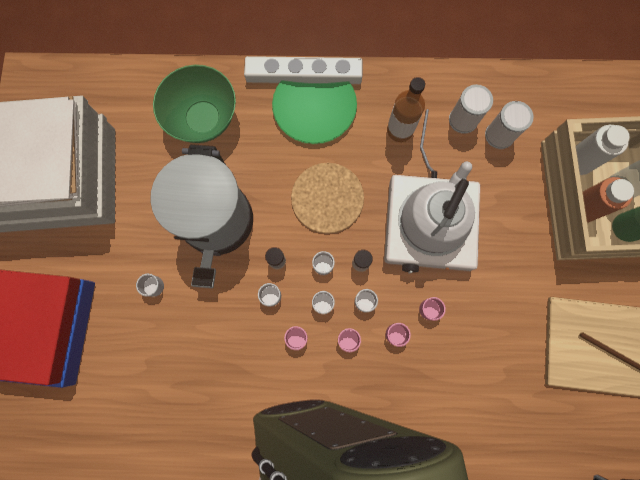

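View pics/scene0.png

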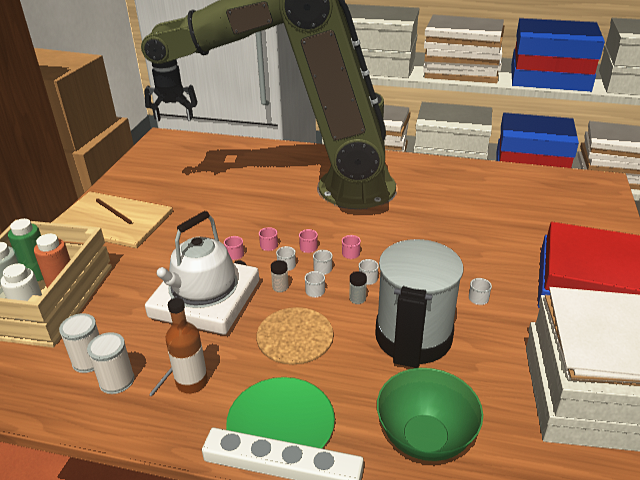

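The top view shows 5 bare tins at about (150,286), (270,296), (323,264), (323,303) and (366,301). It also shows 4 pink ones, jars at (275,257) and (363,260), the kettle at (437,215), the trivet at (327,198), and the bin at about (210,210) with its pedal at (204,276). The scene view confirms five bare tins. Next I'll zoom in and measure.

```bash
python3 - <<'E'
from h import *
t=cv2.imread('pics/top0.png'); s=cv2.imread('pics/scene0.png')
a=cv2.resize(t[150:280,380:480],(400,520),interpolation=cv2.INTER_CUBIC)
b=cv2.resize(s[205:335,140:240],(400,520),interpolation=cv2.INTER_CUBIC)
cv2.imwrite('pics/z1.png',np.hstack([a,b]))
c=snap('top')
img=c['pixels']
hsv=cv2.cvtColor(img,cv2.COLOR_BGR2HSV)
print('px',[hsv[286,150],hsv[276,204],hsv[296,270]])
# tins: low-saturation grey blobs
m=((hsv[...,1]<70)&(hsv[...,2]>70)).astype(np.uint8)
m=cv2.morphologyEx(m,cv2.MORPH_CLOSE,np.ones((5,5)))
n,l,st,ce=cv2.connectedComponentsWithStats(m)
for i in range(1,n):
    if 150<st[i,4]<900:
        p,r=cv2.minEnclosingCircle(np.argwhere(l==i)[:,::-1].astype(np.float32))
        print('grey',ce[i].round(1),st[i],np.round(p,1),round(r,1),onz(c,*p,0.044).round(3))
m=((hsv[...,0]>150)&(hsv[...,1]>60)&(hsv[...,2]>100)).astype(np.uint8)
n,l,st,ce=cv2.connectedComponentsWithStats(m)
for i in range(1,n):
    if 150<st[i,4]<900: print('pink',ce[i].round(1),onz(c,*ce[i],0.03).round(3))
# trivet
m=((hsv[...,0]>8)&(hsv[...,0]<25)&(hsv[...,2]>150)).astype(np.uint8)
m[:, :280]=0;m[:,380:]=0;m[:150]=0;m[245:]=0
m=cv2.morphologyEx(m,cv2.MORPH_OPEN,np.ones((3,3)))
k=max(cv2.findContours(m,0,2)[0],key=cv2.contourArea)
e=cv2.fitEllipse(k);print('trivet',e,onz(c,*e[0],.01).round(3))
# bin lid
for n_,p in(('jarL',(275,255)),('jarR',(363,258))):print(n_,onz(c,*p,.074).round(3))
g=cv2.cvtColor(img,cv2.COLOR_BGR2GRAY)
cr=cv2.resize(t[130:300,130:270],(560,680)[::1],interpolation=cv2.INTER_CUBIC)
cv2.imwrite('pics/z2.png',cr[80:])
E
```

```text
px [array([ 14,  18, 212], dtype=uint8), array([ 9, 91, 45], dtype=uint8), array([ 14,  15, 217], dtype=uint8)]
grey [400.8 127.4] [389 110  30  28 393] [402.4 121.7] 15.7 [ 0.871 -0.199  0.044]
grey [323.  262.4] [312 251  23  24 414] [323.  262.5] 11.7 [ 0.519 -0.012  0.044]
grey [361.8 260.2] [353 251  19  20 270] [362.1 260.5] 10.3 [ 0.526 -0.102  0.044]
grey [149.2 284.9] [136 273  28  24 502] [149.5 285.5] 13.7 [0.458 0.387 0.044]
grey [268.9 294.4] [258 283  23  23 424] [269.  294.5] 11.9 [0.443 0.11  0.044]
grey [366.  300.2] [355 289  23  23 424] [365.9 300.2] 11.6 [ 0.435 -0.111  0.044]
grey [322.7 302. ] [312 291  23  23 413] [322.7 302.1] 11.5 [ 0.428 -0.013  0.044]
grey [270.9 469.7] [259 459  28  21 209] [273. 470.] 15.8 [0.069 0.086 0.044]
pink [432.2 308.7] [ 0.42  -0.264  0.03 ]
pink [397.7 334.4] [ 0.36  -0.185  0.03 ]
pink [295.5 337.9] [0.347 0.048 0.03 ]
pink [348.9 339.9] [ 0.345 -0.074  0.03 ]Traceback (most recent call last):
  File "<stdin>", line 27, in <module>
cv2.error: OpenCV(4.12.0) /io/opencv/modules/imgproc/src/shapedescr.cpp:361: error: (-201:Incorrect size of input array) There should be at least 5 points to fit the ellipse in function 'fitEllipseNoDirect'
```

View pics/z1.png

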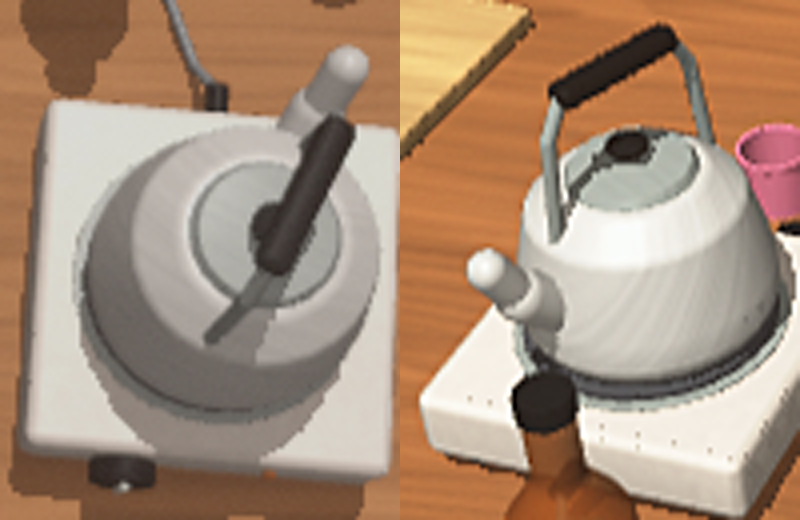

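The zoom shows the handle bar running from (465,180) to (449,217) in the top view. In the scene view it runs from (181,228) (spout end) to (207,215).

```bash
cat >> h.py <<'E'
def tri(c1,p1,c2,p2):
    o1,d1=ray(c1,*p1);o2,d2=ray(c2,*p2)
    d1=d1/np.linalg.norm(d1);d2=d2/np.linalg.norm(d2)
    A=np.stack([d1,-d2],1);s=np.linalg.lstsq(A,o2-o1,rcond=None)[0]
    a,b=o1+d1*s[0],o2+d2*s[1]
    return (a+b)/2,np.linalg.norm(a-b)
E
python3 - <<'E'
from h import *
c=snap('top'); s=snap('scene')
img=c['pixels']
a,e1=tri(c,(465,180.5),s,(180.7,228.5)); b,e2=tri(c,(448.7,216.5),s,(207.5,215))
print('handle',a.round(3),e1,b.round(3),e2,'mid',((a+b)/2).round(3),'len',np.linalg.norm(a-b),'yaw',np.arctan2(*(a-b)[[1,0]]))
for z in (.244,):
  A=onz(c,465,180.5,z);B=onz(c,448.7,216.5,z);print('top@z',A,B,(A+B)/2,np.linalg.norm(A-B),np.arctan2(*(A-B)[[1,0]]))
  A=onz(s,180.7,228.5,z);B=onz(s,207.5,215,z);print('sc@z',(A+B)/2,np.arctan2(*(A-B)[[1,0]]))
hsv=cv2.cvtColor(img,cv2.COLOR_BGR2HSV)
print('trivet px',hsv[198,327],hsv[180,330],'wood',hsv[250,330],hsv[198,375])
lab=cv2.cvtColor(cv2.GaussianBlur(img,(5,5),0),cv2.COLOR_BGR2LAB)
print(lab[198,327],lab[250,330],lab[198,375])
# hotplate white
m=((hsv[...,1]<40)&(hsv[...,2]>180)).astype(np.uint8)
print('plate corners z.058',[onz(c,*p,.058).round(3) for p in((392.5,176.5),(480,182),(386.5,261),(477,268.5))])
for k in [(165,165),]: pass
t=img
cv2.imwrite('pics/z2.png',cv2.resize(t[145:300,130:280],(780,600)[::1],interpolation=cv2.INTER_CUBIC)[:, :] if 0 else cv2.resize(t[145:295,130:280],(600,600),interpolation=cv2.INTER_CUBIC))
E
```

```text
handle [ 0.656 -0.282  0.244] 0.00562952544116994 [ 0.585 -0.249  0.239] 0.007525511096689788 mid [ 0.62  -0.265  0.242] len 0.07879064790674235 yaw -0.4339575642355398
top@z [ 0.65707603 -0.28464664  0.244     ] [ 0.58444584 -0.25093299  0.244     ] [ 0.62076094 -0.26778981  0.244     ] 0.08007343364456593 -0.4345851726909705
sc@z [ 0.62433788 -0.25967606  0.244     ] -0.5424581070216872
trivet px [ 16 117 181] [ 16 119 176] wood [ 13 137 166] [ 12 133 171]
[159 137 157] [136 144 157] [138 144 156]
plate corners z.058 [array([ 0.726, -0.172,  0.058]), array([ 0.716, -0.377,  0.058]), array([ 0.524, -0.157,  0.058]), array([ 0.511, -0.361,  0.058])]
```

View pics/z2.png

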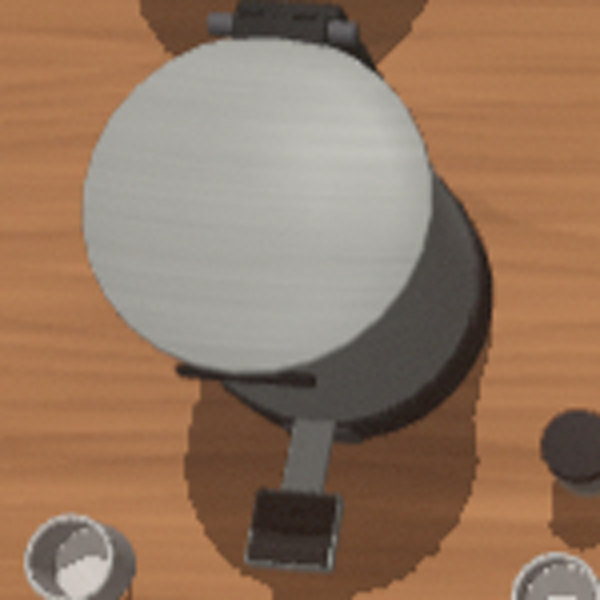

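```bash
cat >> h.py <<'E'
def go(target,yaw=None):
    """print tool-frame shift to target and (if given) turn about tool z [deg] so tool x has that yaw (mod pi)"""
    o=observe();Rm=rot(o['orientation']);d=Rm.inv().apply(np.array(target)-o['position'])
    x=Rm.apply([1,0,0]);cy=np.arctan2(x[1],x[0])
    print('pos',o['position'].round(4),'yaw',round(cy,3),'z',Rm.apply([0,0,1]).round(3),'shift mm',(d*1000).round(1),end=' ')
    if yaw is not None:
        t=-(yaw-cy);t=(t+np.pi/2)%np.pi-np.pi/2;print('turn z',round(np.degrees(t),1),end=' ')
    print('F',np.round(o['force'],1),'q6',round(o['joint_pos'][5],2),'t',o['t'])
E
python3 - <<'E'
from h import *
c=snap('top'); s=snap('scene')
lab=cv2.cvtColor(cv2.GaussianBlur(c['pixels'],(5,5),0),cv2.COLOR_BGR2LAB)
m=((lab[...,0]>146)&(lab[...,1]<142)).astype(np.uint8)
M=np.zeros_like(m);cv2.circle(M,(327,198),46,1,-1);m&=M
k=max(cv2.findContours(cv2.morphologyEx(m,cv2.MORPH_OPEN,np.ones((3,3))),0,2)[0],key=cv2.contourArea)
p,r=cv2.minEnclosingCircle(k);e=cv2.fitEllipse(k)
print('trivet',p,r,e,onz(c,*p,.01).round(3),onz(c,*e[0],.01).round(3))
P=np.array([onz(c,*p,.069) for p in((194.5,267.5),(215.75,268),(213.25,287.5),(191.5,285.5))])
print('pedal',P.mean(0).round(3),'w',np.linalg.norm(P[0]-P[1]),np.linalg.norm(P[3]-P[2]),'l',np.linalg.norm(P[0]-P[3]),np.linalg.norm(P[1]-P[2]))
x=(P[0]+P[1]-P[2]-P[3]);print('yaw',np.arctan2(x[1],x[0]))
L=[onz(c,130+u/4,145+v/4,.212) for u,v in((83,206),(433,206),(258,38),(250,374))]
print('lid',np.round(L,3),((L[0]+L[1])/2).round(3),((L[2]+L[3])/2).round(3))
L=[]
go((.132,-.534,.30),-.44);go((.621,-.267,.30),-.44)
E
```

```text
trivet (327.091552734375, 196.0) 36.312625885009766 ((327.22113037109375, 196.45513916015625), (68.56999969482422, 71.31726837158203), 90.96814727783203) [ 0.689 -0.018  0.01 ] [ 0.688 -0.019  0.01 ]
pedal [0.477 0.257 0.069] w 0.04837918481689637 0.04949910100479684 l 0.04107558544838132 0.04429305947330164
yaw -0.07854010200705573
lid [[0.622 0.339 0.212]
 [0.626 0.161 0.212]
 [0.713 0.256 0.212]
 [0.538 0.248 0.212]] [0.624 0.25  0.212] [0.626 0.252 0.212]
pos [ 0.1317 -0.5339  0.2311] yaw 0.242 z [-0.  0. -1.] shift mm [  0.3   0.1 -68.9] turn z 39.1 F [ 0.6 -0.1 -0.3] q6 -0.07 t 0.35
pos [ 0.1317 -0.5339  0.2311] yaw 0.242 z [-0.  0. -1.] shift mm [ 539.  -142.   -68.8] turn z 39.1 F [ 0.6 -0.1 -0.3] q6 -0.07 t 0.35
```

Call:
arm_command([
  [0.085,[0,0,-35],[0,0,0]],
])

```text
t: 0.48
position: [0.1314, -0.5327, 0.2906]
orientation: [-0.004, 0.993, 0.121, -0.0]
force: [-0.6, -0.8, 1.0]
width: 0.997
grasp_force: 0.0
```

Shifts are in metres, and that row was clipped to 60 mm, which did no harm. I'll continue.

Call:
arm_command([
  [0.085,[0,0,-0.02],[0,0,0]],
  [0.085,[0.045,-0.012,0],[0,0,0]],
  [0.085,[0.045,-0.012,0],[0,0,0]],
  [0.085,[0.045,-0.012,0],[0,0,0]],
  [0.085,[0.045,-0.012,0],[0,0,0]],
  [0.085,[0.045,-0.012,0],[0,0,0]],
  [0.085,[0.045,-0.012,0],[0,0,0]],
  [0.085,[0.045,-0.012,0],[0,0,0]],
  [0.085,[0.045,-0.012,0],[0,0,0]],
  [0.085,[0.045,-0.012,0],[0,0,0]],
  [0.085,[0.045,-0.012,0],[0,0,0]],
  [0.085,[0.045,-0.012,0],[0,0,0]],
  [0.085,[0.045,-0.012,0],[0,0,0]],
  [0.085,[0,0,0],[0,0,9.8]],
  [0.085,[0,0,0],[0,0,9.8]],
  [0.085,[0,0,0],[0,0,9.8]],
  [0.085,[0,0,0],[0,0,9.8]],
  [0.085,[0,0,0],[0,0,0]],
])

```text
t: 2.72
position: [0.6215, -0.2649, 0.3137]
orientation: [-0.0, 0.976, -0.219, -0.0]
force: [-0.4, 0.4, 0.4]
width: 0.994
grasp_force: 0.0
```

```bash
python3 - <<'E'
from h import *
go((.621,-.267,.30),-.44)
c=read_camera('wrist');c['pixels']=np.array(c['pixels'],np.uint8);cv2.imwrite('pics/w1.png',c['pixels']);print({k:v for k,v in c.items() if k!='pixels'})
E
```

```text
pos [ 0.6215 -0.2649  0.3137] yaw -0.441 z [-0.  0. -1.] shift mm [ 0.5  2.1 13.7] turn z -0.1 F [-0.4  0.4  0.4] q6 1.56 t 2.725
{'fx': 371.64829954431775, 'fy': 371.64829954431775, 'cx': 318.57083941073387, 'cy': 233.22457868932435, 'mount': array([[ 7.15005238e-04,  9.62655820e-01,  2.70727283e-01,
         6.71843140e-02],
       [ 9.99999489e-01, -4.94770403e-04, -8.81740704e-04,
        -8.03767099e-05],
       [-7.14864973e-04,  2.70727775e-01, -9.62655681e-01,
        -1.42768583e-01],
       [ 0.00000000e+00,  0.00000000e+00,  0.00000000e+00,
         1.00000000e+00]])}
```

View pics/w1.png

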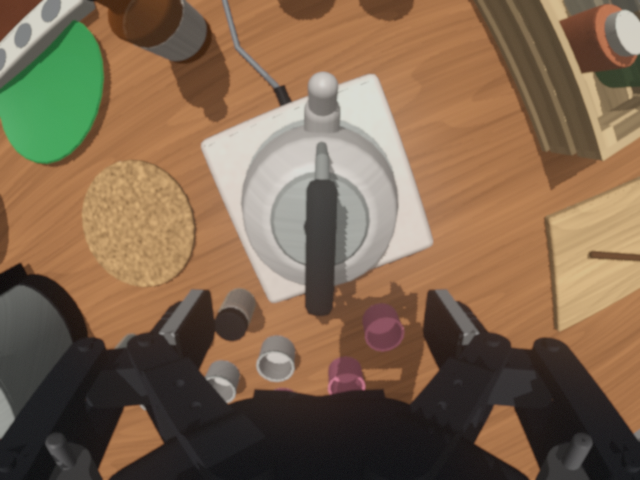

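The wrist view shows the bar (321,185)–(319,308) centred and aligned between the fingers. I'll descend and grip.

Call:
arm_command([
  [0.085,[0,0.002,0.03],[0,0,0]],
  [0.085,[0,0,0.03],[0,0,0]],
  [0.085,[0,0,0.027],[0,0,0]],
  [0.085,[0,0,0],[0,0,0]],
  [0.0,[0,0,0],[0,0,0]],
  [0.0,[0,0,0],[0,0,0]],
  [0.0,[0,0,0],[0,0,0]],
  [0.0,[0,0,0],[0,0,0]],
  [0.0,[0,0,0],[0,0,0]],
  [0.0,[0,0,0],[0,0,0]],
  [0.0,[0,0,0],[0,0,0]],
  [0.0,[0,0,0],[0,0,0]],
])

```text
t: 4.28
position: [0.6208, -0.2664, 0.2273]
orientation: [-0.0, 0.976, -0.219, 0.0]
force: [-1.8, 3.9, 5.2]
width: 0.195
grasp_force: 60.7
```

Call:
arm_command([
  [0.0,[0,0,-0.01],[0,0,0]],
  [0.0,[0,0,-0.01],[0,0,0]],
  [0.0,[0,0,-0.02],[0,0,0]],
  [0.0,[0,0,-0.02],[0,0,0]],
  [0.0,[0,0,0],[0,0,0]],
  [0.0,[0,0,0],[0,0,0]],
])

```text
t: 5.03
position: [0.6204, -0.2666, 0.2855]
orientation: [-0.0, 0.976, -0.219, -0.001]
force: [-0.8, -0.2, -7.1]
width: 0.205
grasp_force: 58.9
```

```bash
python3 - <<'E'
from h import *
go((.686,-.018,.287),-.44);print(observe()['width'])
E
```

```text
pos [ 0.6204 -0.2666  0.2855] yaw -0.442 z [-0.002  0.001 -1.   ] shift mm [ -47.2 -252.8   -1.4] turn z -0.1 F [-0.8 -0.2 -7.1] q6 1.55 t 5.025
0.20516005056772665
```

Holding about 7 N. Moving to the trivet in 12 rows.

Call:
arm_command([
  [0.0,[-0.002,-0.01,0],[0,0,0]],
  [0.0,[-0.004,-0.022,0],[0,0,0]],
  [0.0,[-0.005,-0.025,0],[0,0,0]],
  [0.0,[-0.005,-0.025,0],[0,0,0]],
  [0.0,[-0.005,-0.025,0],[0,0,0]],
  [0.0,[-0.005,-0.025,0],[0,0,0]],
  [0.0,[-0.005,-0.025,0],[0,0,0]],
  [0.0,[-0.005,-0.025,0],[0,0,0]],
  [0.0,[-0.004,-0.025,0],[0,0,0]],
  [0.0,[-0.004,-0.025,0],[0,0,0]],
  [0.0,[-0.003,-0.015,0],[0,0,0]],
  [0.0,[0,-0.005,0],[0,0,0]],
  [0.0,[0,0,0],[0,0,0]],
  [0.0,[0,0,0],[0,0,0]],
])

```text
t: 6.78
position: [0.686, -0.0197, 0.2868]
orientation: [0.0, 0.976, -0.22, 0.0]
force: [0.5, 0.5, -6.8]
width: 0.198
grasp_force: 59.0
```

```bash
python3 - <<'E'
from h import *
go((.686,-.018,.171),-.44);print(observe()['width'])
t=snap('top')['pixels'];s=snap('scene')['pixels']
cv2.imwrite('pics/k1.png',np.hstack([cv2.resize(t[120:270,270:420],(400,400)),cv2.resize(s[180:380,200:400],(400,400))]))
E
```

```text
pos [ 0.686  -0.0197  0.2868] yaw -0.443 z [-0. -0. -1.] shift mm [ -0.7  -1.5 115.8] turn z -0.2 F [ 0.5  0.5 -6.8] q6 1.93 t 6.775
0.19773225087718785
```

View pics/k1.png

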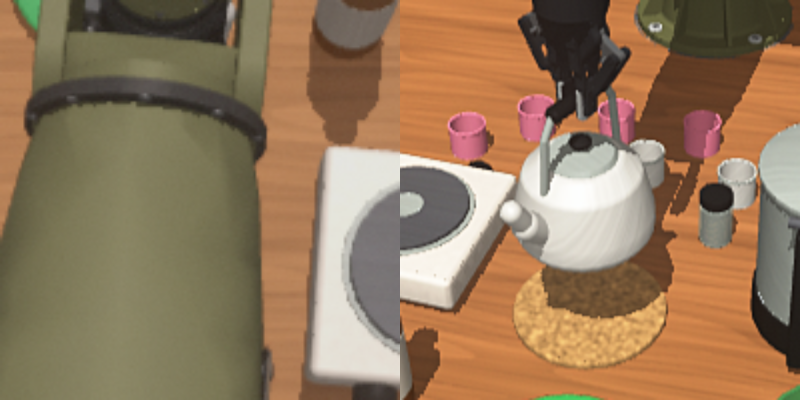

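The kettle hangs upright over the trivet. I'll lower it.

Call:
arm_command([
  [0.0,[0,-0.001,0.02],[0,0,0]],
  [0.0,[0,0,0.025],[0,0,0]],
  [0.0,[0,0,0.025],[0,0,0]],
  [0.0,[0,0,0.02],[0,0,0]],
  [0.0,[0,0,0.01],[0,0,0]],
  [0.0,[0,0,0.005],[0,0,0]],
  [0.0,[0,0,0.004],[0,0,0]],
  [0.0,[0,0,0.003],[0,0,0]],
  [0.0,[0,0,0],[0,0,0]],
  [0.0,[0,0,0],[0,0,0]],
])

```text
t: 8.12
position: [0.6866, -0.0179, 0.1751]
orientation: [-0.0, 0.976, -0.219, 0.0]
force: [0.5, 0.9, -7.5]
width: 0.203
grasp_force: 58.9
```

Call:
arm_command([
  [0.0,[0,0,0.002],[0,0,0]],
  [0.0,[0,0,0.0015],[0,0,0]],
  [0.0,[0,0,0],[0,0,0]],
  [0.0,[0,0,0],[0,0,0]],
])

```text
t: 8.62
position: [0.6865, -0.0179, 0.1714]
orientation: [-0.0, 0.976, -0.219, 0.0]
force: [0.6, 0.7, -5.7]
width: 0.196
grasp_force: 59.2
```

Starting to touch; 2 mm more, then release and rise.

Call:
arm_command([
  [0.0,[0,0,0.001],[0,0,0]],
  [0.0,[0,0,0.001],[0,0,0]],
  [0.0,[0,0,0],[0,0,0]],
  [0.04,[0,0,0],[0,0,0]],
  [0.085,[0,0,0],[0,0,0]],
  [0.085,[0,0,0],[0,0,0]],
  [0.085,[0,0,0],[0,0,0]],
  [0.085,[0,0,0],[0,0,0]],
  [0.085,[0,0,-0.02],[0,0,0]],
  [0.085,[0,0,-0.03],[0,0,0]],
  [0.085,[0,0,-0.04],[0,0,0]],
  [0.085,[0,0,-0.04],[0,0,0]],
  [0.085,[0,0,-0.02],[0,0,0]],
  [0.085,[0,0,0],[0,0,0]],
])

```text
t: 10.38
position: [0.6868, -0.0179, 0.3207]
orientation: [-0.0, 0.976, -0.219, 0.001]
force: [0.7, 0.1, -0.3]
width: 0.996
grasp_force: 0.0
```

```bash
python3 - <<'E'
from h import *
go((.45,.26,.30),-.05)
E
```

```text
pos [ 0.6868 -0.0179  0.3207] yaw -0.442 z [ 0.003 -0.    -1.   ] shift mm [-333.  -149.8   20. ] turn z -22.5 F [ 0.7  0.1 -0.3] q6 1.93 t 10.375
```

Call:
arm_command([
  [0.0,[0,0,0],[0,0,-7.5]],
  [0.0,[0,0,0],[0,0,-7.5]],
  [0.0,[0,0,0],[0,0,-7.5]],
  [0.0,[-0.025,-0.0265,0],[0,0,0]],
  [0.0,[-0.025,-0.0265,0],[0,0,0]],
  [0.0,[-0.025,-0.0265,0],[0,0,0]],
  [0.0,[-0.025,-0.0265,0],[0,0,0]],
  [0.0,[-0.025,-0.0265,0],[0,0,0]],
  [0.0,[-0.025,-0.0265,0],[0,0,0]],
  [0.0,[-0.025,-0.0265,0],[0,0,0]],
  [0.0,[-0.025,-0.0265,0],[0,0,0]],
  [0.0,[-0.025,-0.0265,0],[0,0,0]],
  [0.0,[-0.025,-0.0265,0],[0,0,0]],
  [0.0,[0,0,0],[0,0,0]],
])

```text
t: 12.12
position: [0.4485, 0.2604, 0.3181]
orientation: [0.0, 1.0, -0.024, -0.001]
force: [-0.1, -1.2, -0.1]
width: -0.004
grasp_force: 0.0
```

```bash
python3 - <<'E'
from h import *
go((.47,.257,.20),-.05)
t=snap('top')['pixels'];s=snap('scene')['pixels']
cv2.imwrite('pics/k2.png',np.hstack([cv2.resize(t[100:320,230:430],(400,440)),cv2.resize(s[150:370,200:400],(400,440))]))
E
```

```text
pos [0.4485 0.2604 0.3181] yaw -0.047 z [-0.001 -0.    -1.   ] shift mm [ 21.8   2.3 118.1] turn z 0.2 F [-0.1 -1.2 -0.1] q6 2.07 t 12.125
```

View pics/k2.png

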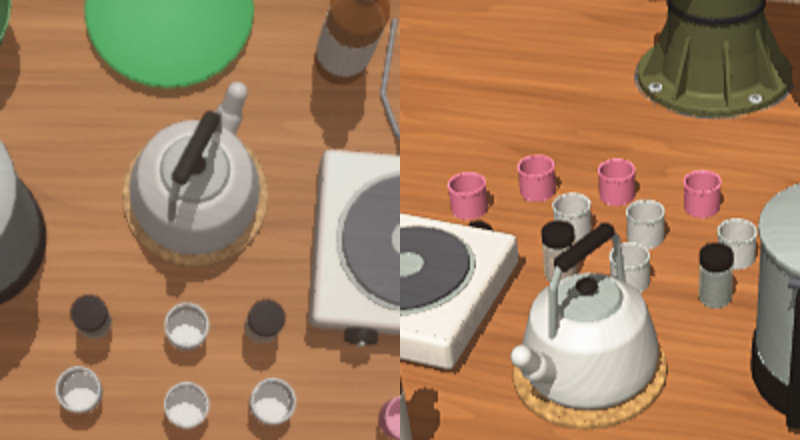

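The kettle stands centred on the trivet, and its tins and jars have not moved. Next I'll tilt the tool and approach the pedal.

Call:
arm_command([
  [0.0,[0,0.002,0],[0,7.5,0]],
  [0.0,[0,0,0],[0,7.5,0]],
  [0.0,[0,0,0],[0,0,0]],
  [0.0,[-0.005,0,0.03],[0,0,0]],
  [0.0,[-0.006,0,0.04],[0,0,0]],
  [0.0,[-0.006,0,0.04],[0,0,0]],
  [0.0,[-0.006,0,0.04],[0,0,0]],
  [0.0,[-0.006,0,0.04],[0,0,0]],
  [0.0,[-0.006,0,0.036],[0,0,0]],
  [0.0,[0,0,0],[0,0,0]],
  [0.0,[0,0,0],[0,0,0]],
])

```text
t: 13.6
position: [0.4753, 0.2559, 0.0931]
orientation: [0.003, 0.991, -0.025, 0.131]
force: [-0.4, 0.2, 0.7]
width: 0.001
grasp_force: 0.0
```

```bash
python3 - <<'E'
from h import *
go((.472,.257,.072));go((.467,.257,.031))
s=snap('scene')['pixels'];cv2.imwrite('pics/p1.png',cv2.resize(s[130:370,330:530],(500,600)))
E
```

```text
pos [0.4753 0.2559 0.0931] yaw -0.051 z [ 0.259 -0.013 -0.966] shift mm [-8.7 -0.9 19.5] F [-0.4  0.2  0.7] q6 2.24 t 13.6
pos [0.4753 0.2559 0.0931] yaw -0.051 z [ 0.259 -0.013 -0.966] shift mm [-24.1  -0.7  57.8] F [-0.4  0.2  0.7] q6 2.24 t 13.6
```

View pics/p1.png

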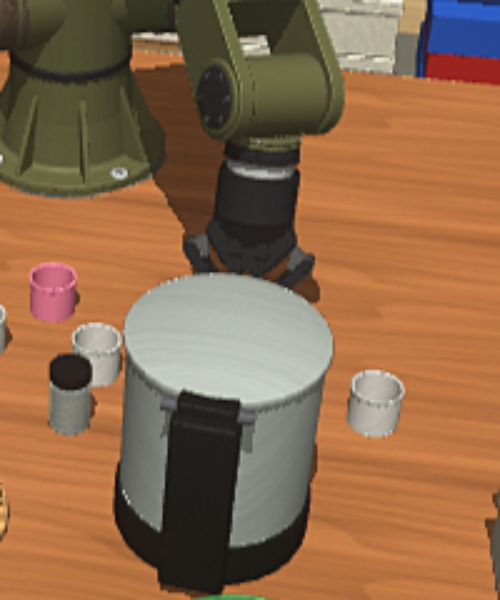

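Call:
arm_command([
  [0.0,[-0.009,-0.001,0.018],[0,0,0]],
  [0.0,[-0.0015,0,0.004],[0,0,0]],
  [0.0,[-0.0015,0,0.004],[0,0,0]],
  [0.0,[-0.0015,0,0.004],[0,0,0]],
  [0.0,[-0.0015,0,0.004],[0,0,0]],
  [0.0,[-0.0015,0,0.004],[0,0,0]],
  [0.0,[0,0,0],[0,0,0]],
])

```text
t: 14.52
position: [0.4689, 0.2577, 0.0524]
orientation: [0.003, 0.991, -0.025, 0.131]
force: [-1.4, 1.0, 1.9]
width: -0.002
grasp_force: 1.2
```

Call:
arm_command([
  [0.0,[-0.0015,0,0.004],[0,0,0]],
  [0.0,[-0.0015,0,0.004],[0,0,0]],
])

```text
t: 14.78
position: [0.4682, 0.2577, 0.044]
orientation: [0.003, 0.991, -0.025, 0.131]
force: [-4.7, 0.4, 8.3]
width: 0.002
grasp_force: 4.4
```

```bash
python3 - <<'E'
from h import *
go((.467,.257,.031))
t=snap('top')['pixels'];s=snap('scene')['pixels']
cv2.imwrite('pics/p2.png',np.hstack([cv2.resize(t[100:310,130:290],(400,525)),cv2.resize(s[130:340,330:490],(400,525))]))
E
```

```text
pos [0.4682 0.2577 0.044 ] yaw -0.05 z [ 0.26  -0.012 -0.965] shift mm [-4.5  0.8 12.2] F [-4.7  0.4  8.3] q6 2.29 t 14.775
```

View pics/p2.png

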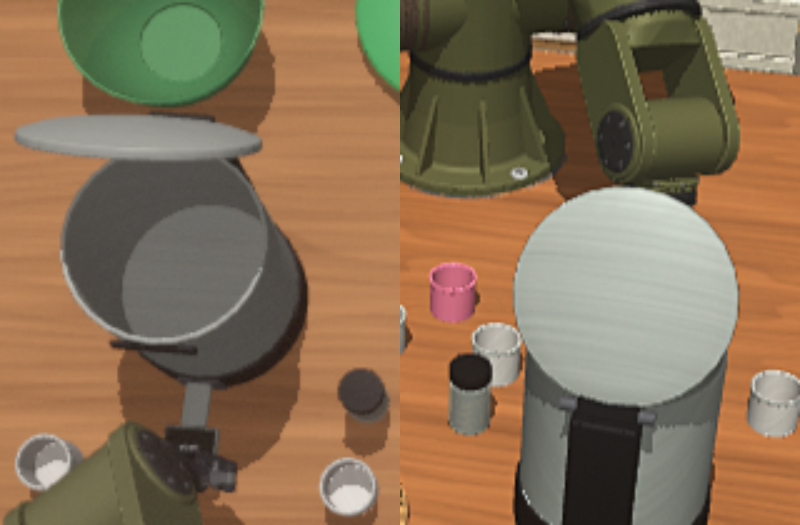

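The lid is nearly upright, so the pedal works. I'll press the rest of the way.

Call:
arm_command([
  [0.0,[-0.0015,0,0.004],[0,0,0]],
  [0.0,[-0.001,0,0.003],[0,0,0]],
  [0.0,[-0.001,0,0.003],[0,0,0]],
  [0.0,[0,0,0],[0,0,0]],
  [0.0,[0,0,0],[0,0,0]],
])

```text
t: 15.5
position: [0.4674, 0.2576, 0.0326]
orientation: [0.003, 0.991, -0.025, 0.131]
force: [1.4, 1.9, 4.5]
width: 0.003
grasp_force: 1.6
```

Call:
arm_command([
  [0.0,[-0.001,0,0.002],[0,0,0]],
  [0.0,[-0.0,0,0.001],[0,0,0]],
  [0.0,[0,0,0],[0,0,0]],
  [0.0,[0,0,0],[0,0,0]],
])

```text
t: 16.0
position: [0.4677, 0.2578, 0.031]
orientation: [0.003, 0.991, -0.025, 0.132]
force: [-9.7, -2.1, 29.8]
width: -0.001
grasp_force: 14.9
```

Pressed to the stop (30 N). Now I'll retreat and straighten up.

Call:
arm_command([
  [0.0,[0,0,-0.01],[0,0,0]],
  [0.0,[0,0,-0.03],[0,0,0]],
  [0.0,[0,0,-0.04],[0,0,0]],
  [0.07,[0,0,-0.04],[0,0,0]],
  [0.07,[0,0,-0.04],[0,0,0]],
  [0.07,[0,0,-0.04],[0,0,0]],
  [0.07,[0,0,-0.04],[0,0,0]],
  [0.07,[0,0,0],[0,-7.5,0]],
  [0.07,[0,0,0],[0,-7.5,0]],
  [0.07,[0,0,0],[0,0,0]],
])

```text
t: 17.25
position: [0.4052, 0.26, 0.26]
orientation: [0.0, 1.0, -0.026, -0.0]
force: [0.1, 0.4, -0.3]
width: 0.818
grasp_force: 0.0
```

```bash
cat >> h.py <<'E'
def tins(c):
    hsv=cv2.cvtColor(c['pixels'],cv2.COLOR_BGR2HSV)
    m=((hsv[...,1]<70)&(hsv[...,2]>70)).astype(np.uint8)
    m=cv2.morphologyEx(m,cv2.MORPH_CLOSE,np.ones((5,5)))
    n,l,st,ce=cv2.connectedComponentsWithStats(m)
    for i in range(1,n):
        if 250<st[i,4]<700 and 240<ce[i][1]<350 and ce[i][0]>100:
            p,r=cv2.minEnclosingCircle(np.argwhere(l==i)[:,::-1].astype(np.float32))
            print('tin',np.round(p,1),round(r,1),onz(c,*p,0.044).round(3))
E
python3 - <<'E'
from h import *
c=snap('top','t2.png'); tins(c)
T=onz(c,147.5,284.2,.044);print('tinA',T)
go((T[0],T[1],.1),.3);go((T[0],T[1],.02),.3)
E
```

```text
tin [274.7 258.4] 10.7 [0.527 0.101 0.044]
tin [323.  262.6] 11.8 [ 0.519 -0.012  0.044]
tin [361.8 260.3] 10.4 [ 0.526 -0.101  0.044]
tin [269.  294.5] 11.9 [0.443 0.11  0.044]
tin [366.  300.2] 11.6 [ 0.435 -0.111  0.044]
tin [322.8 302.1] 11.5 [ 0.428 -0.013  0.044]
tinA [0.46040106 0.39224022 0.044     ]
pos [0.4049 0.26   0.2599] yaw -0.051 z [ 0.001 -0.001 -1.   ] shift mm [  48.6 -135.   159.8] turn z -20.1 F [-0.4 -0.2 -0.4] q6 2.12 t 17.3
pos [0.4049 0.26   0.2599] yaw -0.051 z [ 0.001 -0.001 -1.   ] shift mm [  48.5 -135.1  239.8] turn z -20.1 F [-0.4 -0.2 -0.4] q6 2.12 t 17.3
```

View pics/t2.png

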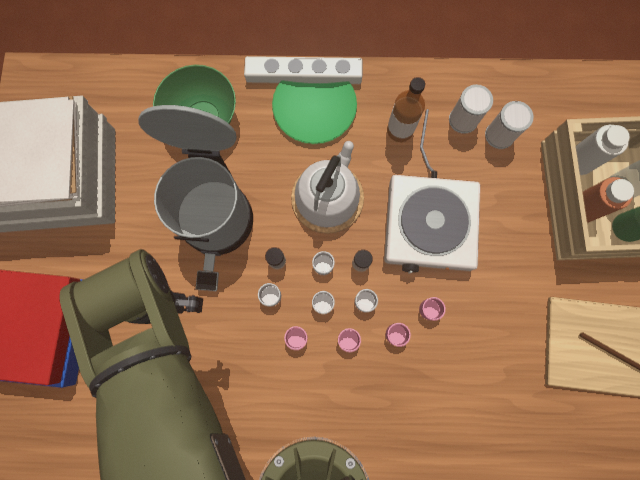

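The lid is fully open and all five tins are visible. First is the outer-left tin at (0.460, 0.392).

Call:
arm_command([
  [0.08,[0,0,0],[0,0,-10]],
  [0.08,[0,0,0],[0,0,-10]],
  [0.08,[0.023,-0.0275,0],[0,0,0]],
  [0.08,[0.023,-0.0275,0],[0,0,0]],
  [0.08,[0.023,-0.0275,0],[0,0,0]],
  [0.08,[0.023,-0.0275,0],[0,0,0]],
  [0.08,[0,0,0.05],[0,0,0]],
  [0.08,[0,0,0.05],[0,0,0]],
  [0.08,[0,0,0.05],[0,0,0]],
  [0.08,[0,0,0],[0,0,0]],
  [0.08,[0,0,0],[0,0,0]],
])

```text
t: 18.68
position: [0.4606, 0.3933, 0.113]
orientation: [-0.001, 0.989, 0.149, 0.002]
force: [0.0, -0.3, 1.3]
width: 0.938
grasp_force: 0.0
```

```bash
cat >> h.py <<'E'
def wproj(c,o,p):
    M=np.array(c['mount']);t=rot(o['orientation']).inv().apply(np.array(p)-o['position'])
    q=M[:3,:3].T@(t-M[:3,3]);v=np.array([q[0],-q[1],-q[2]])
    th=np.arctan2(np.hypot(v[0],v[1]),v[2]);k=c['fx']*th/np.hypot(v[0],v[1])
    return c['cx']+k*v[0],c['cy']+k*v[1]
E
python3 - <<'E'
from h import *
o=observe();c=read_camera('wrist');im=np.array(c['pixels'],np.uint8)
T=(.4604,.3922,.044);go((T[0],T[1],.006),.3)
print(wproj(c,o,T))
for a in np.linspace(0,6.28,24):
    u,v=wproj(c,o,(T[0]+.026*np.cos(a),T[1]+.026*np.sin(a),.044));cv2.circle(im,(int(u),int(v)),1,(0,0,255),-1)
cv2.imwrite('pics/w2.png',im)
E
```

```text
pos [0.4608 0.3934 0.1133] yaw 0.3 z [ 0.004  0.002 -1.   ] shift mm [ -1.2   1.2 107.3] turn z -0.0 F [-0.8  0.3  0.4] q6 1.92 t 18.725
(np.float64(321.74066952540176), np.float64(247.16816457854682))
```

View pics/w2.png

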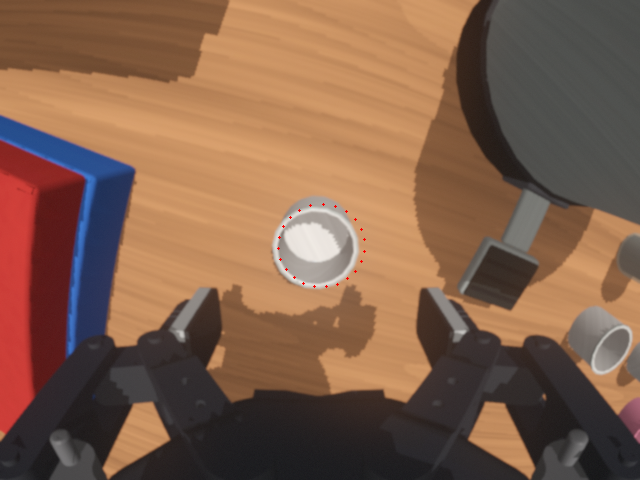

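The wrist view shows the tin rim at (316,247), about 3 mm toward tool −y from my estimate. I'll correct for that and grasp.

Call:
arm_command([
  [0.08,[-0.001,-0.002,0.03],[0,0,0]],
  [0.08,[0,0,0.04],[0,0,0]],
  [0.08,[0,0,0.025],[0,0,0]],
  [0.08,[0,0,0.012],[0,0,0]],
  [0.08,[0,0,0],[0,0,0]],
  [0.04,[0,0,0],[0,0,0]],
  [0.03,[0,0,0],[0,0,0]],
  [0.03,[0,0,0],[0,0,0]],
  [0.03,[0,0,0],[0,0,0]],
  [0.03,[0,0,0],[0,0,0]],
])

```text
t: 19.98
position: [0.4592, 0.3948, 0.0052]
orientation: [-0.001, 0.989, 0.149, 0.001]
force: [-2.1, -0.9, 7.7]
width: 0.57
grasp_force: 62.0
```

Call:
arm_command([
  [0.03,[0,0,-0.03],[0,0,0]],
  [0.03,[0,0,-0.05],[0,0,0]],
  [0.03,[0,0,-0.06],[0,0,0]],
  [0.03,[0,0,-0.06],[0,0,0]],
  [0.03,[0,0,-0.06],[0,0,0]],
  [0.03,[0,0,-0.015],[0,0,0]],
  [0.03,[0.019,0.031,0],[0,0,0]],
  [0.03,[0.019,0.031,0],[0,0,0]],
  [0.03,[0.019,0.031,0],[0,0,0]],
  [0.03,[0.019,0.031,0],[0,0,0]],
  [0.03,[0.019,0.031,0],[0,0,0]],
  [0.03,[0.019,0.031,0],[0,0,0]],
  [0.03,[0,0,0],[0,0,0]],
  [0.03,[0,0,0],[0,0,0]],
])

```text
t: 21.72
position: [0.6219, 0.2504, 0.2781]
orientation: [0.0, 0.989, 0.149, -0.0]
force: [0.1, 1.1, 0.5]
width: 0.57
grasp_force: 62.0
```

```bash
python3 - <<'E'
from h import *
go((.62,.251,.15),.3);print(observe()['width'])
E
```

```text
pos [0.6219 0.2504 0.2781] yaw 0.299 z [-0.001 -0.    -1.   ] shift mm [ -1.6  -1.1 128.1] turn z -0.0 F [0.1 1.1 0.5] q6 1.6 t 21.725
0.5700681193637149
```

Call:
arm_command([
  [0.03,[-0.002,-0.001,0.043],[0,0,0]],
  [0.03,[0,0,0.043],[0,0,0]],
  [0.03,[0,0,0.042],[0,0,0]],
  [0.03,[0,0,0],[0,0,0]],
  [0.075,[0,0,0],[0,0,0]],
  [0.075,[0,0,0],[0,0,0]],
  [0.075,[0,0,0],[0,0,0]],
  [0.075,[0,0,-0.043],[0,0,0]],
  [0.075,[0,0,-0.043],[0,0,0]],
  [0.075,[0,0,-0.042],[0,0,0]],
  [0.08,[-0.035,0.0135,0],[0,0,0]],
  [0.08,[-0.035,0.0135,0],[0,0,0]],
  [0.08,[-0.035,0.0135,0],[0,0,0]],
  [0.08,[-0.035,0.0135,0],[0,0,0]],
  [0.08,[-0.035,0.0135,0],[0,0,0]],
  [0.08,[-0.035,0.0135,0],[0,0,0]],
  [0.08,[0,0,0.05],[0,0,0]],
  [0.08,[0,0,0.05],[0,0,0]],
  [0.08,[0,0,0.05],[0,0,0]],
  [0.08,[0,0,0],[0,0,0]],
])

```text
t: 24.22
position: [0.442, 0.111, 0.1269]
orientation: [0.0, 0.989, 0.149, -0.003]
force: [0.4, 0.4, 0.9]
width: 0.934
grasp_force: 0.0
```

```bash
cat >> h.py <<'E'
def wtin(T,yaw):
    """wrist view: find tin's rim ellipse near predicted pixel; print correction in tool y"""
    o=observe();c=read_camera('wrist');im=np.array(c['pixels'],np.uint8)
    u,v=wproj(c,o,(T[0],T[1],.044));u2,v2=wproj(c,o,np.array([T[0],T[1],.044])+rot(o['orientation']).apply([0,.01,0]))
    hsv=cv2.cvtColor(im,cv2.COLOR_BGR2HSV);m=((hsv[...,1]<70)&(hsv[...,2]>70)).astype(np.uint8)
    m=cv2.morphologyEx(m,cv2.MORPH_CLOSE,np.ones((5,5)))
    n,l,st,ce=cv2.connectedComponentsWithStats(m)
    print('pred',np.round((u,v),1),'px per 10mm tool y',round(u2-u,1))
    for i in range(1,n):
        if 1500<st[i,4]<12000 and abs(ce[i][0]-u)<90 and abs(ce[i][1]-v)<90:
            x,y,w,h,a=st[i];print('blob centre',x+w/2,y+h/2,'size',w,h,'tin offset tool y mm',round((x+w/2-u)/(u2-u)*10,1))
    go((T[0],T[1],.006),yaw)
E
python3 - <<'E'
from h import *
c=snap('top');tins(c)
wtin((.443,.110),.3)
E
```

```text
tin [322.8 262.6] 11.8 [ 0.519 -0.011  0.044]
tin [361.7 260.1] 10.5 [ 0.527 -0.101  0.044]
tin [366.  300.2] 11.6 [ 0.435 -0.111  0.044]
tin [322.7 302.1] 11.5 [ 0.428 -0.013  0.044]
tin [245. 326.] 36.2 [0.371 0.162 0.044]
pred [321.5 239.2] px per 10mm tool y 15.6
blob centre 317.0 234.5 size 82 87 tin offset tool y mm -2.9
pos [0.4441 0.1113 0.1304] yaw 0.299 z [ 0.002  0.    -1.   ] shift mm [ -1.7   0.9 124.4] turn z -0.0 F [-0.3 -0.8  0.6] q6 1.44 t 24.325
```

Call:
arm_command([
  [0.08,[-0.002,-0.002,0.04],[0,0,0]],
  [0.08,[0,0,0.04],[0,0,0]],
  [0.08,[0,0,0.03],[0,0,0]],
  [0.08,[0,0,0.014],[0,0,0]],
  [0.08,[0,0,0],[0,0,0]],
  [0.04,[0,0,0],[0,0,0]],
  [0.03,[0,0,0],[0,0,0]],
  [0.03,[0,0,0],[0,0,0]],
  [0.03,[0,0,0],[0,0,0]],
  [0.03,[0,0,-0.03],[0,0,0]],
  [0.03,[0,0,-0.06],[0,0,0]],
  [0.03,[0,0,-0.06],[0,0,0]],
  [0.03,[0,0,-0.06],[0,0,0]],
  [0.03,[0,0,-0.06],[0,0,0]],
  [0.03,[0,0,0],[0,0,0]],
])

```text
t: 26.2
position: [0.4419, 0.1127, 0.2795]
orientation: [-0.0, 0.989, 0.149, 0.004]
force: [0.2, 0.4, -1.5]
width: 0.566
grasp_force: 62.1
```

```bash
python3 - <<'E'
from h import *
go((.61,.23,.275),.3);print(observe()['width'])
E
```

```text
pos [0.4419 0.1127 0.2795] yaw 0.299 z [ 0.009  0.001 -1.   ] shift mm [195.2 -62.5   6.1] turn z -0.0 F [ 0.2  0.4 -1.5] q6 1.44 t 26.2
0.5658675554933272
```

Call:
arm_command([
  [0.03,[0.0325,-0.0105,0],[0,0,0]],
  [0.03,[0.0325,-0.0105,0],[0,0,0]],
  [0.03,[0.0325,-0.0105,0],[0,0,0]],
  [0.03,[0.0325,-0.0105,0],[0,0,0]],
  [0.03,[0.0325,-0.0105,0],[0,0,0]],
  [0.03,[0.0325,-0.0105,0],[0,0,0]],
  [0.03,[0,0,0],[0,0,0]],
  [0.03,[0,0,0.055],[0,0,0]],
  [0.03,[0,0,0.055],[0,0,0]],
  [0.07,[0,0,0],[0,0,0]],
  [0.07,[0,0,0],[0,0,0]],
  [0.07,[0,0,0],[0,0,0]],
  [0.07,[0,0,-0.055],[0,0,0]],
  [0.07,[0,0,-0.055],[0,0,0]],
  [0.07,[-0.0264,0.034,0],[0,0,0]],
  [0.07,[-0.0264,0.034,0],[0,0,0]],
  [0.07,[-0.0264,0.034,0],[0,0,0]],
  [0.07,[-0.0264,0.034,0],[0,0,0]],
  [0.07,[-0.0264,0.034,0],[0,0,0]],
  [0.07,[-0.0264,0.034,0],[0,0,0]],
])

```text
t: 28.7
position: [0.5169, -0.0127, 0.2764]
orientation: [0.0, 0.989, 0.149, 0.001]
force: [0.3, 0.3, -0.3]
width: 0.816
grasp_force: 0.0
```

Call:
arm_command([
  [0.07,[0,0,0.05],[0,0,0]],
  [0.07,[0,0,0.05],[0,0,0]],
  [0.07,[0,0,0.04],[0,0,0]],
  [0.07,[0,0,0],[0,0,0]],
  [0.07,[0,0,0],[0,0,0]],
])

```text
t: 29.32
position: [0.5185, -0.0115, 0.1371]
orientation: [0.0, 0.989, 0.149, 0.002]
force: [0.3, 0.3, 1.1]
width: 0.822
grasp_force: 0.0
```

```bash
python3 - <<'E'
from h import *
c=snap('top');tins(c)
wtin((.519,-.012),.3)
E
```

```text
tin [312.  274.5] 43.1 [0.491 0.013 0.044]
tin [364.5 299. ] 13.5 [ 0.437 -0.108  0.044]
pred [320.5 235. ] px per 10mm tool y 15.1
blob centre 318.5 230.0 size 79 84 tin offset tool y mm -1.3
pos [ 0.5184 -0.0115  0.1369] yaw 0.299 z [ 0.004 -0.    -1.   ] shift mm [ -0.    0.5 130.9] turn z -0.0 F [-0.  -0.1 -0.7] q6 1.18 t 29.425
```

Call:
arm_command([
  [0.07,[0,-0.001,0.04],[0,0,0]],
  [0.07,[0,0,0.04],[0,0,0]],
  [0.07,[0,0,0.035],[0,0,0]],
  [0.07,[0,0,0.015],[0,0,0]],
  [0.07,[0,0,0],[0,0,0]],
  [0.04,[0,0,0],[0,0,0]],
  [0.03,[0,0,0],[0,0,0]],
  [0.03,[0,0,0],[0,0,0]],
  [0.03,[0,0,0],[0,0,0]],
  [0.03,[0,0,-0.03],[0,0,0]],
  [0.03,[0,0,-0.06],[0,0,0]],
  [0.03,[0,0,-0.06],[0,0,0]],
  [0.03,[0,0,-0.06],[0,0,0]],
  [0.03,[0,0,-0.06],[0,0,0]],
  [0.03,[0,0,0],[0,0,0]],
])

```text
t: 31.3
position: [0.5182, -0.0105, 0.2805]
orientation: [0.001, 0.989, 0.149, 0.005]
force: [-0.2, -0.0, -0.4]
width: 0.576
grasp_force: 62.1
```

```bash
python3 - <<'E'
from h import *
go((.64,.25,.275),.3);print(observe()['width'])
E
```

```text
pos [ 0.5182 -0.0105  0.2805] yaw 0.3 z [ 0.01  -0.001 -1.   ] shift mm [ 193.2 -213.     6.5] turn z -0.0 F [-0.2 -0.  -0.4] q6 1.18 t 31.3
0.5759229145101489
```

Call:
arm_command([
  [0.03,[0.0235,-0.0267,0],[0,0,0]],
  [0.03,[0.0235,-0.0267,0],[0,0,0]],
  [0.03,[0.0235,-0.0267,0],[0,0,0]],
  [0.03,[0.0235,-0.0267,0],[0,0,0]],
  [0.03,[0.0235,-0.0267,0],[0,0,0]],
  [0.03,[0.0235,-0.0267,0],[0,0,0]],
  [0.03,[0.0235,-0.0267,0],[0,0,0]],
  [0.03,[0.0235,-0.0267,0],[0,0,0]],
  [0.03,[0,0,0],[0,0,0]],
  [0.03,[0,0,0.05],[0,0,0]],
  [0.03,[0,0,0.05],[0,0,0]],
  [0.07,[0,0,0],[0,0,0]],
  [0.07,[0,0,0],[0,0,0]],
  [0.07,[0,0,0],[0,0,0]],
  [0.07,[0,0,-0.05],[0,0,0]],
  [0.07,[0,0,-0.05],[0,0,0]],
])

```text
t: 33.3
position: [0.6337, 0.249, 0.2776]
orientation: [-0.0, 0.989, 0.149, 0.001]
force: [0.7, 0.2, 0.4]
width: 0.82
grasp_force: 0.0
```

Call:
arm_command([
  [0.08,[-0.0345,0.024,0],[0,0,0]],
  [0.08,[-0.0345,0.024,0],[0,0,0]],
  [0.08,[-0.0345,0.024,0],[0,0,0]],
  [0.08,[-0.0345,0.024,0],[0,0,0]],
  [0.08,[-0.0345,0.024,0],[0,0,0]],
  [0.08,[-0.0345,0.024,0],[0,0,0]],
  [0.08,[-0.0345,0.024,0],[0,0,0]],
  [0.08,[-0.0345,0.024,0],[0,0,0]],
  [0.08,[0,0,0.05],[0,0,0]],
  [0.08,[0,0,0.05],[0,0,0]],
  [0.08,[0,0,0.04],[0,0,0]],
  [0.08,[0,0,0],[0,0,0]],
  [0.08,[0,0,0],[0,0,0]],
])

```text
t: 34.92
position: [0.4278, -0.0159, 0.1368]
orientation: [0.0, 0.989, 0.149, 0.002]
force: [-0.4, 0.1, 0.8]
width: 0.934
grasp_force: 0.0
```

```bash
python3 - <<'E'
from h import *
c=snap('top');tins(c)
wtin((.428,-.013),.3)
E
```

```text
tin [361.8 260.2] 10.3 [ 0.527 -0.101  0.044]
tin [366.  300.2] 11.6 [ 0.435 -0.111  0.044]
tin [319.1 335.4] 36.1 [ 0.354 -0.006  0.044]
pred [315.5 233.9] px per 10mm tool y 15.2
blob centre 313.5 230.5 size 79 83 tin offset tool y mm -1.3
pos [ 0.4277 -0.0159  0.1366] yaw 0.3 z [ 0.003 -0.    -1.   ] shift mm [  0.8  -2.8 130.6] turn z -0.0 F [-0.1 -0.2  0.6] q6 1.15 t 35.025
```

Call:
arm_command([
  [0.07,[0.001,-0.004,0.04],[0,0,0]],
  [0.07,[0,0,0.04],[0,0,0]],
  [0.07,[0,0,0.035],[0,0,0]],
  [0.07,[0,0,0.015],[0,0,0]],
  [0.07,[0,0,0],[0,0,0]],
  [0.04,[0,0,0],[0,0,0]],
  [0.03,[0,0,0],[0,0,0]],
  [0.03,[0,0,0],[0,0,0]],
  [0.03,[0,0,0],[0,0,0]],
  [0.03,[0,0,-0.03],[0,0,0]],
  [0.03,[0,0,-0.06],[0,0,0]],
  [0.03,[0,0,-0.06],[0,0,0]],
  [0.03,[0,0,-0.06],[0,0,0]],
  [0.03,[0,0,-0.06],[0,0,0]],
  [0.03,[0,0,0],[0,0,0]],
])

```text
t: 36.9
position: [0.4275, -0.0117, 0.28]
orientation: [0.001, 0.989, 0.149, 0.005]
force: [0.3, -0.0, -1.4]
width: 0.579
grasp_force: 62.2
```

```bash
python3 - <<'E'
from h import *
go((.62,.265,.275),.3);print(observe()['width'])
E
```

```text
pos [ 0.4275 -0.0117  0.28  ] yaw 0.299 z [ 0.01  -0.001 -1.   ] shift mm [ 265.6 -207.6    6.5] turn z -0.0 F [ 0.3 -0.  -1.4] q6 1.16 t 36.9
0.5787482396785767
```

Call:
arm_command([
  [0.03,[0.0332,-0.026,0],[0,0,0]],
  [0.03,[0.0332,-0.026,0],[0,0,0]],
  [0.03,[0.0332,-0.026,0],[0,0,0]],
  [0.03,[0.0332,-0.026,0],[0,0,0]],
  [0.03,[0.0332,-0.026,0],[0,0,0]],
  [0.03,[0.0332,-0.026,0],[0,0,0]],
  [0.03,[0.0332,-0.026,0],[0,0,0]],
  [0.03,[0.0332,-0.026,0],[0,0,0]],
  [0.03,[0,0,0],[0,0,0]],
  [0.03,[0,0,0.04],[0,0,0]],
  [0.03,[0,0,0.045],[0,0,0]],
  [0.07,[0,0,0],[0,0,0]],
  [0.07,[0,0,0],[0,0,0]],
  [0.07,[0,0,0],[0,0,0]],
  [0.07,[0,0,-0.045],[0,0,0]],
  [0.07,[0,0,-0.04],[0,0,0]],
])

```text
t: 38.9
position: [0.6189, 0.2654, 0.2776]
orientation: [-0.0, 0.989, 0.149, 0.001]
force: [1.2, -0.1, -1.1]
width: 0.821
grasp_force: 0.0
```

Call:
arm_command([
  [0.08,[-0.0288,0.0304,0],[0,0,0]],
  [0.08,[-0.0288,0.0304,0],[0,0,0]],
  [0.08,[-0.0288,0.0304,0],[0,0,0]],
  [0.08,[-0.0288,0.0304,0],[0,0,0]],
  [0.08,[-0.0288,0.0304,0],[0,0,0]],
  [0.08,[-0.0288,0.0304,0],[0,0,0]],
  [0.08,[-0.0288,0.0304,0],[0,0,0]],
  [0.08,[-0.0288,0.0304,0],[0,0,0]],
  [0.08,[-0.0288,0.0304,0],[0,0,0]],
  [0.08,[-0.0288,0.0304,0],[0,0,0]],
  [0.08,[0,0,0.05],[0,0,0]],
  [0.08,[0,0,0.05],[0,0,0]],
  [0.08,[0,0,0.04],[0,0,0]],
  [0.08,[0,0,0],[0,0,0]],
  [0.08,[0,0,0],[0,0,0]],
])

```text
t: 40.78
position: [0.4343, -0.1103, 0.1367]
orientation: [0.001, 0.989, 0.149, 0.001]
force: [0.1, -0.1, 0.1]
width: 0.935
grasp_force: 0.0
```

```bash
python3 - <<'E'
from h import *
c=snap('top');tins(c)
wtin((.435,-.111),.3)
E
```

```text
tin [274.7 258.4] 10.7 [0.527 0.101 0.044]
tin [374.5 330. ] 36.7 [ 0.369 -0.131  0.044]
pred [320.8 234.9] px per 10mm tool y 15.2
blob centre 319.5 232.0 size 79 84 tin offset tool y mm -0.8
pos [ 0.4343 -0.1103  0.1366] yaw 0.299 z [ 0.003 -0.001 -1.   ] shift mm [1.000e-01 6.000e-01 1.306e+02] turn z -0.0 F [-0.  -0.3  0.2] q6 0.94 t 40.875
```

Call:
arm_command([
  [0.07,[0,0,0.04],[0,0,0]],
  [0.07,[0,0,0.04],[0,0,0]],
  [0.07,[0,0,0.035],[0,0,0]],
  [0.07,[0,0,0.015],[0,0,0]],
  [0.07,[0,0,0],[0,0,0]],
  [0.04,[0,0,0],[0,0,0]],
  [0.03,[0,0,0],[0,0,0]],
  [0.03,[0,0,0],[0,0,0]],
  [0.03,[0,0,0],[0,0,0]],
  [0.03,[0,0,-0.03],[0,0,0]],
  [0.03,[0,0,-0.06],[0,0,0]],
  [0.03,[0,0,-0.06],[0,0,0]],
  [0.03,[0,0,-0.06],[0,0,0]],
  [0.03,[0,0,-0.06],[0,0,0]],
  [0.03,[0,0,0],[0,0,0]],
])

```text
t: 42.75
position: [0.4344, -0.1103, 0.2799]
orientation: [0.002, 0.989, 0.149, 0.004]
force: [0.1, -0.2, -1.5]
width: 0.571
grasp_force: 62.1
```

```bash
python3 - <<'E'
from h import *
go((.61,.245,.275),.3);print(observe()['width'])
c=snap('top')['pixels'];cv2.imwrite('pics/b1.png',cv2.resize(c[90:310,130:390],(780,660))[:600])
E
```

```text
pos [ 0.4344 -0.1103  0.2799] yaw 0.3 z [ 0.009 -0.003 -1.   ] shift mm [ 272.6 -287.7    5.4] turn z -0.0 F [ 0.1 -0.2 -1.5] q6 0.94 t 42.75
0.5714157917633444
```

View pics/b1.png

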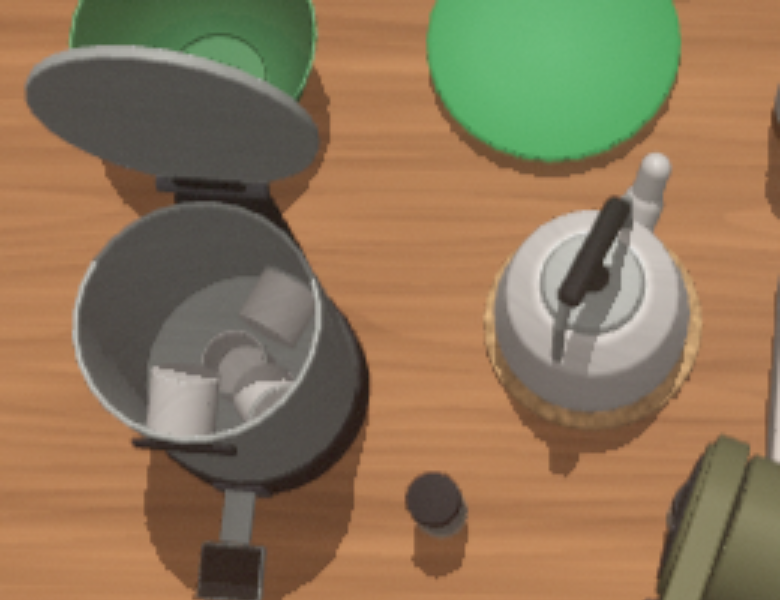

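Four tins lie low in the bin, and the fifth is in the gripper. I'll drop it and go to the front of the pedal.

Call:
arm_command([
  [0.03,[0.0275,-0.0288,0],[0,0,0]],
  [0.03,[0.0275,-0.0288,0],[0,0,0]],
  [0.03,[0.0275,-0.0288,0],[0,0,0]],
  [0.03,[0.0275,-0.0288,0],[0,0,0]],
  [0.03,[0.0275,-0.0288,0],[0,0,0]],
  [0.03,[0.0275,-0.0288,0],[0,0,0]],
  [0.03,[0.0275,-0.0288,0],[0,0,0]],
  [0.03,[0.0275,-0.0288,0],[0,0,0]],
  [0.03,[0.0275,-0.0288,0],[0,0,0]],
  [0.03,[0.0275,-0.0288,0],[0,0,0]],
  [0.03,[0,0,0],[0,0,0]],
  [0.03,[0,0,0.04],[0,0,0]],
  [0.03,[0,0,0.045],[0,0,0]],
  [0.07,[0,0,0],[0,0,0]],
  [0.07,[0,0,0],[0,0,0]],
  [0.07,[0,0,0],[0,0,0]],
  [0.07,[0,0,-0.045],[0,0,0]],
  [0.07,[0,0,-0.04],[0,0,0]],
  [0.07,[0,0,0],[0,0,0]],
])

```text
t: 45.18
position: [0.612, 0.2466, 0.2798]
orientation: [-0.001, 0.989, 0.149, 0.004]
force: [-0.3, -0.2, 0.0]
width: 0.818
grasp_force: 0.0
```

Call:
arm_command([
  [0.08,[-0.033,-0.0128,0],[0,0,0]],
  [0.08,[-0.033,-0.0128,0],[0,0,0]],
  [0.08,[-0.033,-0.0128,0],[0,0,0]],
  [0.08,[-0.033,-0.0128,0],[0,0,0]],
  [0.08,[-0.033,-0.0128,0],[0,0,0]],
  [0.08,[-0.033,-0.0128,0],[0,0,0]],
  [0.08,[0,0,0],[0,0,10]],
  [0.08,[0,0,0],[0,0,10]],
  [0.08,[0,0,0],[0,7.5,0]],
  [0.08,[0,0,0],[0,7.5,0]],
  [0.08,[0,0,0],[0,0,0]],
  [0.08,[0,0,0],[0,0,0]],
])

```text
t: 46.68
position: [0.3994, 0.2613, 0.2749]
orientation: [0.003, 0.991, -0.025, 0.13]
force: [1.5, 0.0, -0.1]
width: 0.932
grasp_force: 0.0
```

```bash
python3 - <<'E'
from h import *
c=snap('top','t3.png')
P=np.array([onz(c,130+u/3,90+v/3,.034) for u,v in((203,545),(264,545),(261,600),(199,598))]);print(P.round(3))
im=c['pixels'];cv2.imwrite('pics/b2.png',np.hstack([cv2.resize(im[140:310,130:290],(400,425)),cv2.resize(im[200:370,200:360],(400,425))]))
go((.471,.257,.10),-.05);go((.471,.257,.02),-.05)
E
```

```text
[[0.493 0.281 0.034]
 [0.494 0.233 0.034]
 [0.451 0.233 0.034]
 [0.452 0.281 0.034]]
pos [0.3996 0.2613 0.2747] yaw -0.05 z [ 0.257 -0.013 -0.966] shift mm [ 24.2   0.7 187.3] turn z -0.0 F [ 0.2 -0.7  0.2] q6 2.25 t 46.725
pos [0.3996 0.2613 0.2747] yaw -0.05 z [ 0.257 -0.013 -0.966] shift mm [  3.6   0.7 264.6] turn z -0.0 F [ 0.2 -0.7  0.2] q6 2.25 t 46.725
```

View pics/b2.png

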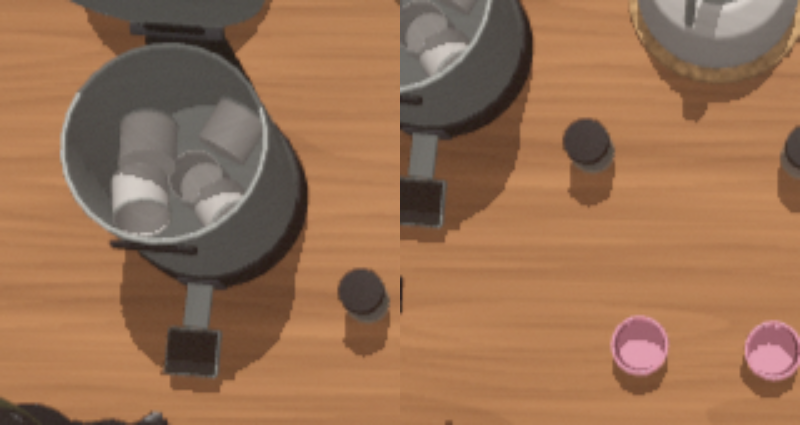

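All five tins are in the bin and the table is clear of them. Tread centre is (0.472, 0.257). I'll descend and straddle it.

Call:
arm_command([
  [0.08,[0.007,0,0.04],[0,0,0]],
  [0.08,[0,0,0.05],[0,0,0]],
  [0.08,[0,0,0.05],[0,0,0]],
  [0.08,[0,0,0.05],[0,0,0]],
  [0.08,[0,0,0.035],[0,0,0]],
  [0.08,[0,0,0],[0,0,0]],
  [0.08,[0,0,0],[0,0,0]],
])

```text
t: 47.6
position: [0.4648, 0.2582, 0.0602]
orientation: [0.003, 0.991, -0.025, 0.131]
force: [0.2, -0.1, 1.1]
width: 0.938
grasp_force: 0.0
```

```bash
python3 - <<'E'
from h import *
go((.477,.257,.010),-.05)
o=observe();c=read_camera('wrist');im=np.array(c['pixels'],np.uint8)
for p in((.493,.281,.037),(.494,.233,.037),(.451,.233,.030),(.452,.281,.030)):
    u,v=wproj(c,o,p);cv2.circle(im,(int(u),int(v)),3,(0,0,255),-1)
cv2.imwrite('pics/w3.png',im)
E
```

```text
pos [0.4648 0.2582 0.0602] yaw -0.05 z [ 0.259 -0.013 -0.966] shift mm [-1.1  0.6 51.7] turn z -0.0 F [ 0.2 -0.1  1.1] q6 2.28 t 47.6
```

View pics/w3.png

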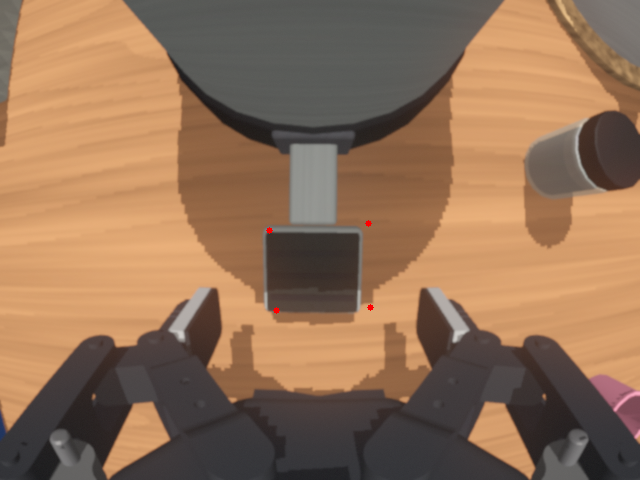

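The wrist view shows the tread spanning columns 265–360, centred at 312 against a finger centre of 319. That is a 3.4 mm shift toward −y. I'll correct it, descend and grip.

Call:
arm_command([
  [0.08,[-0.001,-0.0034,0.015],[0,0,0]],
  [0.08,[0,0,0.02],[0,0,0]],
  [0.08,[0,0,0.016],[0,0,0]],
  [0.08,[0,0,0],[0,0,0]],
  [0.05,[0,0,0],[0,0,0]],
  [0.04,[0,0,0],[0,0,0]],
  [0.04,[0,0,0],[0,0,0]],
  [0.04,[0,0,0],[0,0,0]],
])

```text
t: 48.65
position: [0.4767, 0.261, 0.0104]
orientation: [0.003, 0.991, -0.025, 0.131]
force: [-3.3, -1.8, 5.8]
width: 0.571
grasp_force: 61.4
```

Gripped (48.5 mm, 61 N). I'll raise it slowly along the pedal's arc.

Call:
arm_command([
  [0.04,[0.0007,0,-0.0021],[0,0,0]],
  [0.04,[0.0007,0,-0.0021],[0,0,0]],
  [0.04,[0.0007,0,-0.0021],[0,0,0]],
  [0.04,[0.0007,0,-0.0021],[0,0,0]],
  [0.04,[0.0007,0,-0.0021],[0,0,0]],
  [0.04,[0.0007,0,-0.0021],[0,0,0]],
  [0.04,[0.0007,0,-0.0021],[0,0,0]],
  [0.04,[0.0007,0,-0.0021],[0,0,0]],
  [0.04,[0,0,0],[0,0,0]],
])

```text
t: 49.78
position: [0.478, 0.2608, 0.0277]
orientation: [0.003, 0.991, -0.025, 0.131]
force: [2.3, 2.0, -3.6]
width: 0.573
grasp_force: 64.4
```

```bash
python3 - <<'E'
from h import *
go((.482,.261,.046))
c=snap('top')['pixels'];s=snap('scene')['pixels']
cv2.imwrite('pics/l1.png',np.hstack([cv2.resize(c[100:310,130:290],(400,525)),cv2.resize(s[130:340,330:490],(400,525))]))
E
```

```text
pos [0.478  0.2608 0.0277] yaw -0.05 z [ 0.259 -0.013 -0.966] shift mm [  8.6  -0.4 -16.6] F [ 2.3  2.  -3.6] q6 2.29 t 49.775
```

My 14 pictures are used up, so from here I check by numbers. The downward load of 3.6 N fits the pedal being lifted.

Call:
arm_command([
  [0.04,[0.0009,0,-0.002],[0,0,0]],
  [0.04,[0.0009,0,-0.002],[0,0,0]],
  [0.04,[0.0009,0,-0.002],[0,0,0]],
  [0.04,[0.0009,0,-0.002],[0,0,0]],
  [0.04,[0.0009,0,-0.002],[0,0,0]],
  [0.04,[0.001,0,-0.002],[0,0,0]],
  [0.04,[0.001,0,-0.002],[0,0,0]],
  [0.04,[0.0005,0,-0.001],[0,0,0]],
  [0.04,[0,0,0],[0,0,0]],
])

```text
t: 51.0
position: [0.4811, 0.2606, 0.0438]
orientation: [0.003, 0.991, -0.024, 0.131]
force: [7.1, 1.1, -7.1]
width: 0.573
grasp_force: 64.2
```

Call:
arm_command([
  [0.04,[0.0008,0,-0.0005],[0,0,0]],
  [0.04,[0.0003,0,-0.0007],[0,0,0]],
  [0.04,[0,0,0],[0,0,0]],
  [0.04,[0,0,0],[0,0,0]],
])

```text
t: 51.5
position: [0.4814, 0.2606, 0.0449]
orientation: [0.003, 0.991, -0.025, 0.131]
force: [4.7, 1.7, -6.7]
width: 0.573
grasp_force: 64.3
```

```bash
cat >> h.py <<'E'
def lidchk():
    c0=cv2.imread('pics/top0.png').astype(int);s0=cv2.imread('pics/scene0.png').astype(int)
    c=snap('top')['pixels'].astype(int);s=snap('scene')['pixels'].astype(int)
    d=np.abs(c-c0).sum(2);e=np.abs(s-s0).sum(2)
    print('top lid diff',(d[145:240,140:250]>60).sum(),'scene lid diff',(e[235:300,375:468]>60).sum(),'pedal diff',(d[262:292,185:222]>60).sum())
    # lid rim extents in both images at the lid's level: grey columns along centre line
    g=cv2.GaussianBlur(s.astype(np.uint8),(3,3),0);print('scene col 420 profile',[int(v) for v in g[225:300:4,420].sum(1)]);print('ref          ',[int(v) for v in cv2.GaussianBlur(s0.astype(np.uint8),(3,3),0)[225:300:4,420].sum(1)])
E
python3 - <<'E'
from h import *
lidchk();go((.482,.261,.0455))
E
```

```text
top lid diff 742 scene lid diff 1148 pedal diff 353
scene col 420 profile [117, 134, 532, 541, 552, 550, 562, 577, 576, 573, 590, 593, 600, 605, 616, 616, 394, 113, 96]
ref           [361, 372, 363, 367, 485, 502, 511, 520, 541, 543, 548, 561, 562, 576, 592, 586, 375, 109, 93]
pos [0.4814 0.2606 0.0449] yaw -0.05 z [ 0.259 -0.013 -0.966] shift mm [ 0.7 -0.5 -0.4] F [ 4.3  2.9 -8.2] q6 2.27 t 51.6
```

The lid's front edge is still about 8 px high (about 0.1 rad), so the tread has roughly 2.5 mm to go.

Call:
arm_command([
  [0.04,[0.0004,0,-0.0007],[0,0,0]],
  [0.04,[0.0004,0,-0.0007],[0,0,0]],
  [0.04,[0.0004,0,-0.0007],[0,0,0]],
  [0.04,[0,0,0],[0,0,0]],
  [0.04,[0,0,0],[0,0,0]],
])

```text
t: 52.22
position: [0.4821, 0.2606, 0.0473]
orientation: [0.003, 0.991, -0.024, 0.131]
force: [6.0, 2.3, -8.9]
width: 0.567
grasp_force: 63.9
```

```bash
python3 - <<'E'
from h import *
lidchk();go((.482,.261,.0455))
E
```

```text
top lid diff 225 scene lid diff 660 pedal diff 349
scene col 420 profile [116, 118, 121, 399, 520, 528, 533, 547, 559, 562, 573, 582, 581, 593, 607, 599, 385, 110, 95]
ref           [361, 372, 363, 367, 485, 502, 511, 520, 541, 543, 548, 561, 562, 576, 592, 586, 375, 109, 93]
pos [0.4821 0.2606 0.0473] yaw -0.049 z [ 0.259 -0.013 -0.966] shift mm [-0.5 -0.4  1.7] F [ 5.3  2.7 -8. ] q6 2.27 t 52.325
```

Still about 3 px. Going up further.

Call:
arm_command([
  [0.04,[0.0004,0,-0.0006],[0,0,0]],
  [0.04,[0.0003,0,-0.0006],[0,0,0]],
  [0.04,[0,0,0],[0,0,0]],
  [0.04,[0,0,0],[0,0,0]],
])

```text
t: 52.82
position: [0.4823, 0.2605, 0.0483]
orientation: [0.003, 0.991, -0.025, 0.13]
force: [6.4, 2.5, -11.6]
width: 0.568
grasp_force: 65.3
```

```bash
python3 - <<'E'
from h import *
lidchk();go((.482,.261,.0455))
E
```

```text
top lid diff 0 scene lid diff 481 pedal diff 350
scene col 420 profile [113, 116, 119, 89, 494, 509, 519, 526, 548, 552, 556, 570, 571, 585, 601, 595, 382, 111, 93]
ref           [361, 372, 363, 367, 485, 502, 511, 520, 541, 543, 548, 561, 562, 576, 592, 586, 375, 109, 93]
pos [0.4823 0.2605 0.0483] yaw -0.05 z [ 0.258 -0.013 -0.966] shift mm [-1.1 -0.4  2.6] F [  7.    3.2 -13.1] q6 2.27 t 52.925
```

Call:
arm_command([
  [0.04,[0.0002,0,-0.0008],[0,0,0]],
  [0.04,[0.0002,0,-0.0008],[0,0,0]],
  [0.04,[0,0,0],[0,0,0]],
  [0.04,[0,0,0],[0,0,0]],
])

```text
t: 53.42
position: [0.4822, 0.2604, 0.0487]
orientation: [0.003, 0.991, -0.025, 0.13]
force: [19.1, 7.9, -32.1]
width: 0.568
grasp_force: 69.6
```

```bash
python3 - <<'E'
from h import *
lidchk();go((.482,.261,.0455))
E
```

```text
top lid diff 0 scene lid diff 481 pedal diff 342
scene col 420 profile [116, 117, 119, 89, 495, 510, 519, 526, 548, 551, 556, 570, 571, 585, 601, 595, 382, 110, 94]
ref           [361, 372, 363, 367, 485, 502, 511, 520, 541, 543, 548, 561, 562, 576, 592, 586, 375, 109, 93]
pos [0.4823 0.2604 0.0487] yaw -0.05 z [ 0.258 -0.013 -0.966] shift mm [-1.1 -0.6  3. ] F [ 19.8   8.1 -32.2] q6 2.27 t 53.525
```

The stop is reached: force rose to 32 N with no movement, and the lid matches the shut reference. I'll ease the load, release and retreat.

Call:
arm_command([
  [0.04,[-0.0003,0,0.0009],[0,0,0]],
  [0.04,[0,0,0],[0,0,0]],
  [0.08,[0,0,0],[0,0,0]],
  [0.08,[0,0,0],[0,0,0]],
  [0.08,[0,0,0],[0,0,0]],
  [0.08,[0,0,0],[0,0,0]],
  [0.08,[0,0,-0.015],[0,0,0]],
  [0.08,[0,0,-0.03],[0,0,0]],
  [0.08,[0,0,-0.04],[0,0,0]],
  [0.08,[0,0,-0.05],[0,0,0]],
  [0.08,[0,0,-0.05],[0,0,0]],
  [0.08,[-0.03,0,-0.05],[0,0,0]],
  [0.08,[-0.05,0,0],[0,0,0]],
  [0.08,[-0.05,0,0],[0,0,0]],
  [0.08,[0,0,0],[0,0,0]],
  [0.08,[0,0,0],[0,0,0]],
])

```text
t: 55.52
position: [0.2962, 0.27, 0.2436]
orientation: [0.003, 0.991, -0.024, 0.131]
force: [-0.3, -0.2, 0.1]
width: 0.94
grasp_force: 0.0
```

```bash
python3 - <<'E'
from h import *
lidchk()
c=snap('top');im=c['pixels'].astype(int);z=cv2.imread('pics/top0.png').astype(int)
def shift(x0,x1,y0,y1):
    (dx,dy),r=cv2.phaseCorrelate(cv2.cvtColor(z.astype(np.uint8),6)[y0:y1,x0:x1].astype(np.float64),cv2.cvtColor(im.astype(np.uint8),6)[y0:y1,x0:x1].astype(np.float64));return round(dx,2),round(dy,2),round(r,2)
print('lid',shift(140,250,145,245),'pedal',shift(185,225,260,295),'jarR',shift(350,376,245,275))
g=lambda a:[int(v) for v in a[258:300:2,204].sum(1)];print(g(z));print(g(im));print(observe()['position'],observe()['force'])
E
```

```text
top lid diff 0 scene lid diff 74 pedal diff 0
scene col 420 profile [382, 382, 372, 377, 496, 515, 525, 533, 555, 557, 563, 576, 575, 589, 607, 601, 385, 111, 97]
ref           [361, 372, 363, 367, 485, 502, 511, 520, 541, 543, 548, 561, 562, 576, 592, 586, 375, 109, 93]
lid (0.03, 0.01, 1.0) pedal (-0.1, -0.06, 1.01) jarR (0.56, -0.0, 1.01)
[283, 291, 296, 297, 298, 159, 123, 100, 117, 106, 115, 149, 151, 158, 267, 227, 246, 232, 242, 236, 225]
[298, 299, 307, 306, 302, 166, 123, 115, 112, 119, 106, 156, 150, 158, 265, 239, 250, 240, 235, 247, 223]
[0.29669351 0.26976245 0.24300723] [ 0.35614197  0.12391739 -0.75392696]
```

Lid and pedal match the initial shut and up images, and the robot is clear. I'll hand in.

```bash
python3 -c "
from h import *
print(job_done())"
```

```text
the job is handed in; nothing more can be done
None
```

The job is handed in: the kettle stands on the trivet, all five tins are in the bin, the lid is shut and the pedal is up; the last camera check matched the starting images, but no verdict came back.

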